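# Stack the notions tray on the thread tray

## Task

On the sewing table, pick up the larger of the two trays with a carrying handle by its handle and stack it on the handleless tray of thread spools, long side along long side, so that its corners drop inside the four corner guides and it sits level and fully down on the rim. Lower it, do not drop it, let go, and leave the thread tray and the smaller handled tray standing where they are.

Things in the scene. Friction and masses are not known exactly. Their poses are not given: they have to be found in the camera images.
- base_tray: Light grey tray of thread spools, no handle, loose, 0.8 kg. Walls 160 (its x) x 110 mm (its y), 4 mm thick, rim 55 mm high, spools lower. Outside each corner an L-shaped guide rises 20 mm above the rim: inner faces 4 mm outside the walls for 6 mm, then flaring 8 mm outwards (190 x 140 x 75 mm over all). Origin: centre of underside; z up.
- top_tray: Larger light grey tray with handle, loose, 0.35 kg. Walls 160 (its x) x 110 mm (its y), rim 50 mm high, flat underside, corner guides as on the thread tray. Handle: level bar over the middle, 110 mm along x, 14 mm wide and high, bar centre 88 mm above the underside, a 10 mm post at each end. Origin: centre of underside; z up. Stacks either way round, underside on the other's rim.
- small_tray: Smaller light grey tray with handle, a bystander: walls 110 (its x) x 80 mm (its y), rim 50 mm high, corner guides of the same form, handle bar 70 mm long, its top 95 mm high. Origin: centre of underside; z up.

How it is judged:
By the outcome, as a careful person would: the job done as asked, in the order asked, and still so for the second after the job is handed in, with the robot touching nothing.
It also fails if it takes over 40 s, if anything falls off the work surface, if the arm or the gripper's body presses on something with over 40 N, if the wrist force passes 120 N, or if a joint passes its speed limit or range.

## Robot

A 6-joint arm with a two-finger parallel gripper is mounted at the origin on the work surface. World frame = base frame: x ahead of the robot, y to its left, z up, the work surface at z = 0. Lengths are in m, angles in rad, forces in N, time in s.
With the tool pointing down it reaches from about 0.225 to 0.875 m from the base axis. Payload 3.4 kg.
Tool frame: the origin (TCP) lies between the finger pads; the fingertips stand 11 mm ahead of it and the grasp point (between the pads) lies 8 mm behind it (tips_ahead is the distance from the TCP to the fingertips, in m); z points along the fingers, x is the direction in which the jaws open and shut, and the axes are right-handed (so a half turn about z gives the same grasp; the last joint's range is limited). The gripper opens to 85 mm and grips with 20 to 120 N. Pads are 22 mm wide; open, the fingers measure 114 mm over their backs; the gripper's body (76 mm by 85 mm) begins 54 mm behind the grasp point. The pads swing forward as they close: fully open they stand 13 mm farther back than shut.
Start: joints at [1.076, 0.276, 1.505, -0, 1.361, -0.121], TCP at [0.21, 0.535, 0.242] pointing down, gripper open.
Joint ranges: [-2.89, 2.89], [-0.75, 2.08], [0.22, 2.7], [-1.18, 4.32], [0.11, 2.71], [-2.7, 2.7]. Speed limits (rad/s): [2.57, 2.57, 3.14, 3.14, 3.14, 3.14].

## Interface

Orientations are given as a unit quaternion [w, x, y, z].
In Python, from rig import get_state, get_image, sign_off, masks_of, tips_ahead gives the robot as it stands.
- The arm moves only by the tool play_rows, never from a script. Its argument "series" is a list of rows, each an object of numbers: "fingers": the closure, from -1 (fully open) to 1 (shut); "dx", "dy", "dz": the shift along the world's x, y, z in mm; "turn": the turn about the world's z in rad. A call has 1 to 20 rows; each row shifts and turns the pose as measured when the row begins; what a row does not reach is not made up. A row lasts 1/12 s, in which the tool goes at most 41.7 mm and 7.16 degrees, less where a joint would pass 70% of its speed; a pose out of reach is approached as far as the arm can. A call with a gripper value outside its range is refused whole. The fingers move at their own pace and stop on an object; "squeeze" is the grip in N (left out, the last holds). Time passes only in rows, so rows that do not move let the fingers close. It gives the time, the measured TCP pose, the force and the opening at its end, in the units of the state.
- get_state(): the state, without advancing time (a new reading comes with each control period).
- get_image(name): name is "side" or "top"; returns a dict with "pixels" (480x640x3 uint8, red, green, blue), "vfov" (degrees; the focal length in pixels is half the picture's height over the tangent of half this angle, whatever the lens; pixels are square), "cx", "cy" (the principal point, pixels), "dist" ([k1, k2, p1, p2, k3] as OpenCV has them; the pictures are not rectified), "rvec" (rotation vector, rad) and "tvec" (3), from world to camera coordinates, as OpenCV has them. Camera axes: x right, y down, z forward; pixel columns grow to the right and rows downward; lengths in m; the calibration is good to about 2 mm. A picture is of the moment at which its call begins. There is no depth.
- sign_off(): hands the job in, once; it reports no verdict.
Trained networks look in a picture, given as the dict that the camera call returned (one of the last four; its "shot" number tells which), for a name from the list of things; names that differ only in an ending like _2 or _b are one class to them, and where a whole thing is asked for, a point or a joint stands for the part that bears it (a point fixed in the world has none). Each returns a list of dicts, best first, with "p" (0 to 1); they miss things now and then, are a little off and sometimes report something else, mostly with a low value. They report only what shows in the picture. A call takes as long as a camera call.
- masks_of(picture, label): "region" (480x640 bool, what is visible of it) and "xy" ([column, row] in pixels, amid what is visible of it).
The state is a dict: "clock": time; "qpos": joint angles; "qd": joint speeds; "effort": joint torques, N m; "position": TCP position; "ee_rot": TCP orientation; "contact_force": force on the tool from outside, world axes, zero at the start; "moment": the same for the moment, N m; "width": finger opening in m.
Only numpy, scipy, OpenCV 4.12 (cv2) and the standard library are available. Lean on these libraries where they do the work, as an engineer would, in place of code of your own. Each camera call takes 0.05 s, during which the arm holds its last target. There are 200 camera calls.

## Working session

There is one attempt and no reset: what is moved stays moved. The work goes in short steps, Python scripts to look and compute and a tool call to move; the robot and the scene stay as the last step left them, time stands still between calls to the robot, and variables do not carry over. Pictures are saved under pics/ and viewed, about 8 in all and at most 12, crops included, and the job is handed in when it is done.

Besides the shell and the picture viewer there is one more tool, called after "Request:" by a JSON object that holds its "fn" and its "kwargs". play_rows: Moves the arm, as the interface text tells. Its arguments: {"type":"object","properties":{"series":{"type":"array"},"squeeze":{"type":"number"}},"required":["series"]}

```bash
mkdir -p pics; cat > h.py <<'E'
import numpy as np,cv2
from rig import *
def K(im):
    f=240/np.tan(np.radians(im["vfov"])/2); return np.array([[f,0,im["cx"]],[0,f,im["cy"]],[0,0,1.]])
def proj(im,P):
    return cv2.projectPoints(np.array(P,float).reshape(-1,1,3),np.array(im["rvec"],float),np.array(im["tvec"],float),K(im),np.array(im["dist"],float))[0][:,0]
def back(im,uv,z):
    n=cv2.undistortPoints(np.array(uv,float).reshape(-1,1,2),K(im),np.array(im["dist"],float))[:,0]
    R=cv2.Rodrigues(np.array(im["rvec"],float))[0]; C=-R.T@np.array(im["tvec"],float).ravel()
    d=np.c_[n,np.ones(len(n))]@R
    return C+d*((z-C[2])/d[:,2])[:,None]
def save(im,n): cv2.imwrite("pics/"+n,im["pixels"][:,:,::-1])
E
python3 - <<'E'
from h import *
print(get_state())
for c in("top","side"):
    im=get_image(c); save(im,c+"1.png")
    R=cv2.Rodrigues(np.array(im["rvec"],float))[0];print(c,-R.T@np.array(im["tvec"]).ravel(),R[2],im["vfov"])
    for n in("base_tray","top_tray","small_tray"):
        for m in masks_of(im,n):
            r=m["region"];q=cv2.minAreaRect(np.argwhere(r)[:,::-1].astype(np.float32))
            print(c,n,round(m["p"],2),m["xy"],r.sum(),q,back(im,[m["xy"]],0.05).round(3))
E
```

```text
{'clock': 0.0, 'qpos': array([ 1.07598609e+00,  2.76579254e-01,  1.50614569e+00, -3.30114007e-07,
        1.36068023e+00, -1.20983066e-01]), 'qd': array([ 0.00127821,  0.0002124 , -0.00055279,  0.0027153 , -0.00011171,
       -0.00279251]), 'effort': array([ 6.55078584e-04, -4.16770434e+01, -2.45801014e+01, -1.24118496e-04,
        1.09179641e-02, -2.05339127e-06]), 'position': array([0.20973132, 0.53483826, 0.24144366]), 'ee_rot': array([ 4.16625562e-04,  8.26189978e-01,  5.63390893e-01, -8.04816798e-04]), 'contact_force': array([-0.46729241, -0.4668492 ,  0.12948947]), 'moment': array([ 0.05695647,  0.0556433 , -0.02693721]), 'width': 0.08572433427965219}
top [0.36871209 0.01460522 0.96405231] [ 0.19877571 -0.00830428 -0.98000982] 44.878248138643706
top base_tray 0.97 [331.7, 260.8] 8776 ((330.7879333496094, 254.60943603515625), (90.99915313720703, 119.96317291259766), 15.101099014282227) [[ 0.522 -0.023  0.05 ]]
top top_tray 0.83 [153.6, 272.3] 9453 ((150.392822265625, 273.62957763671875), (122.32485961914062, 93.003662109375), 83.32553100585938) [[0.507 0.259 0.05 ]]
top small_tray 0.64 [474.4, 203.1] 5397 ((476.6585388183594, 204.57318115234375), (71.67005920410156, 86.90961456298828), 6.340191841125488) [[ 0.614 -0.257  0.05 ]]
side [ 0.34782215 -0.59475398  0.54162314] [ 0.2394022   0.73784559 -0.63108674] 48.39439635038624
side base_tray 0.92 [314.8, 256.8] 10443 ((317.90069580078125, 252.07479858398438), (93.22256469726562, 142.02072143554688), 89.50178527832031) [[ 0.524 -0.042  0.05 ]]
side top_tray 0.8 [255.7, 165.9] 6323 ((257.9411926269531, 161.7647247314453), (69.85025787353516, 115.93202209472656), 75.96376037597656) [[0.5   0.229 0.05 ]]
side small_tray 0.7 [445.9, 358.5] 10809 ((446.87298583984375, 356.8992919921875), (101.48054504394531, 140.5291748046875), 83.41805267333984) [[ 0.614 -0.261  0.05 ]]
```

```bash
python3 - <<'E'
import cv2
a=cv2.imread("pics/top1.png");b=cv2.imread("pics/side1.png")
cv2.imwrite("pics/t1.png",cv2.resize(a[130:400,60:560],(800,432),interpolation=cv2.INTER_CUBIC))
E
```

```text
(no output)
```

View pics/t1.png

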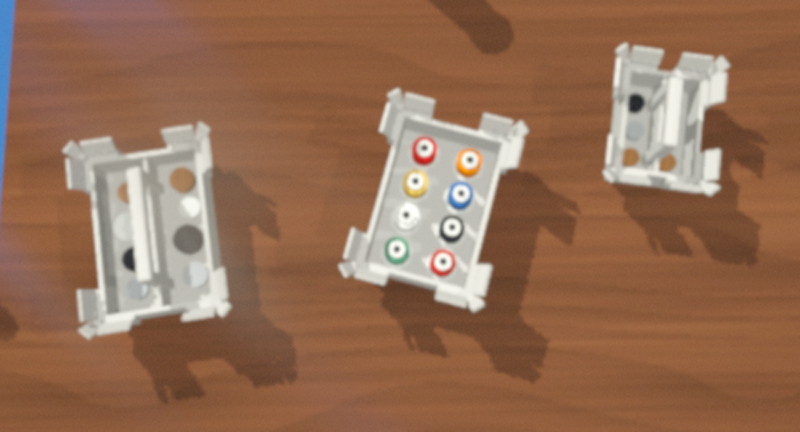

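View pics/side1.png

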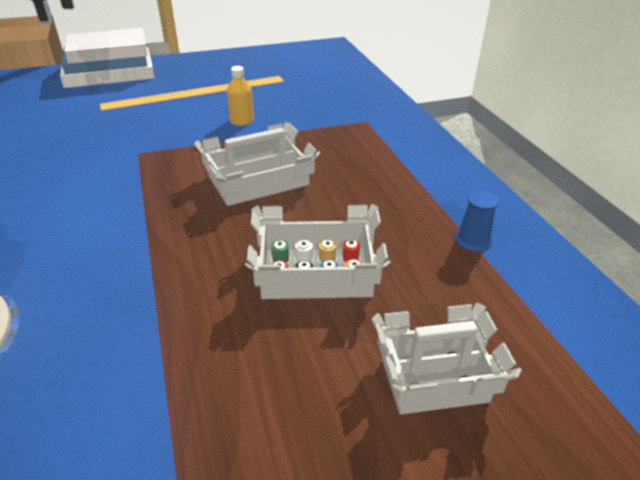

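The side view shows the larger handled tray at about (256,160), the spool tray at (315,255) and the small handled tray at (446,355). The networks' labels agree with this. Next I fit the poses by silhouette in both views.

```bash
cat > fit.py <<'E'
from h import *
from scipy.optimize import minimize
def parts(lx,ly,h,handle,L=.028,t=.003):
    P=[]
    def box(x0,x1,y0,y1,z0,z1): P.append(np.array([[x,y,z] for x in(x0,x1) for y in(y0,y1) for z in(z0,z1)]))
    X,Y=lx/2,ly/2
    box(-X,X,-Y,Y,0,h)
    for s in(-1,1):
        for r in(-1,1):
            # plates: vertical for 6 mm above the rim, then flaring 8 mm outwards to 20 mm
            for a,b,m in((X,Y,0),(Y,X,1)):   # plate normal to axis m, length along the other
                pl=[[(a+o),w,z] for o,z in((.004,h),(.004+t,h),(.004,h+.006),(.004+t,h+.006),(.012,h+.02),(.015,h+.02)) for w in(b+.004-L,b+.004)]
                pl=np.array(pl)
                if m: pl=pl[:,[1,0,2]]
                P.append(pl*[s,r,1])
    if handle:
        l,zc=handle
        box(-l/2,l/2,-.007,.007,zc-.007,zc+.007)
        for s in(-1,1): box(s*(l/2-.01),s*l/2,-.005,.005,.0,zc)
    return P
T={"base_tray":parts(.16,.11,.055,None),"top_tray":parts(.16,.11,.05,(.11,.088)),"small_tray":parts(.11,.08,.05,(.07,.088))}
def world(p,v,z0=0):
    c,s=np.cos(v[2]),np.sin(v[2]); return p@np.array([[c,s,0],[-s,c,0],[0,0,1]])+[v[0],v[1],z0]
def render(im,n,v,z0=0,S=4):
    m=np.zeros((480*S,640*S),np.uint8)
    for p in T[n]:
        q=proj(im,world(p,v,z0)); h=cv2.convexHull(((q+.5)*S-.5).round().astype(np.int32)); cv2.fillConvexPoly(m,h,255)
    return cv2.resize(m,(640,480),interpolation=cv2.INTER_AREA)/255.
def filled(r):
    m=cv2.morphologyEx(r.astype(np.uint8),cv2.MORPH_CLOSE,np.ones((3,3)))
    c,_=cv2.findContours(m,cv2.RETR_EXTERNAL,cv2.CHAIN_APPROX_NONE); o=np.zeros_like(m); cv2.drawContours(o,[max(c,key=cv2.contourArea)],-1,1,-1); return o.astype(float)
def fit(ims,n,v0,z0=0):
    ms=[]
    for im in ims:
        r=masks_of(im,n)
        if r: ms.append((im,filled(r[0]["region"])))
    def run(S):
        f=lambda v:sum(1-np.minimum(render(i,n,v,z0),m).sum()/np.maximum(render(i,n,v,z0),m).sum() for i,m in S)/len(S)
        o=minimize(f,v0,method="Nelder-Mead",options=dict(initial_simplex=np.array([v0,np.add(v0,[.012,0,0]),np.add(v0,[0,.012,0]),np.add(v0,[0,0,.1])]),xatol=2e-4,fatol=1e-5,maxiter=120))
        return o.x,o.fun
    for S in ([ms] if len(ms)<2 else [ms,ms[:1],ms[1:]]):
        x,e=run(S); print(n,len(S),x.round(4),round(e,3)); 
        if S is ms: best=x
    return best
E
python3 - <<'E'
from fit import *
ims=[get_image("top"),get_image("side")]
V={}
for n,v in(("base_tray",(.522,-.023,-.26)),("top_tray",(.507,.259,.12)),("small_tray",(.614,-.257,-.1))):
    V[n]=fit(ims,n,v)
out=[]
for im in ims:
    a=im["pixels"][:,:,::-1].copy()
    for n in V:
        for p in T[n]:
            h=cv2.convexHull(proj(im,world(p,V[n])).astype(np.float32)); cv2.polylines(a,[(h*8).round().astype(np.int32)],True,(0,255,0),1,cv2.LINE_AA,3)
    out.append(a)
cv2.imwrite("pics/o1.png",np.vstack([cv2.resize(out[0][130:340,60:560],(700,294)),cv2.resize(out[1][110:420,170:540],(350,294))[:, :].repeat(2,1)]) if 0 else cv2.resize(np.vstack([out[0][130:340,60:560],out[1][110:420,100:600]]),(577,600)))
s=get_state();q=s["ee_rot"];from scipy.spatial.transform import Rotation as R
print(R.from_quat(q,scalar_first=True).as_matrix().round(3)[:,0],tips_ahead)
E
```

```text
base_tray 2 [ 0.5311 -0.0215 -0.2772] 0.095
base_tray 1 [ 0.5295 -0.0217 -0.2801] 0.096
base_tray 1 [ 0.5326 -0.0204 -0.2773] 0.077
top_tray 2 [0.5054 0.2578 0.1426] 0.076
top_tray 1 [0.5037 0.2575 0.145 ] 0.078
top_tray 1 [0.5067 0.2585 0.1408] 0.068
small_tray 2 [ 0.6092 -0.2538 -0.1524] 0.113
small_tray 1 [ 0.6079 -0.2538 -0.1647] 0.106
small_tray 1 [ 0.6114 -0.2531 -0.1591] 0.1
[0.365 0.931 0.   ] 0.011
```

View pics/o1.png

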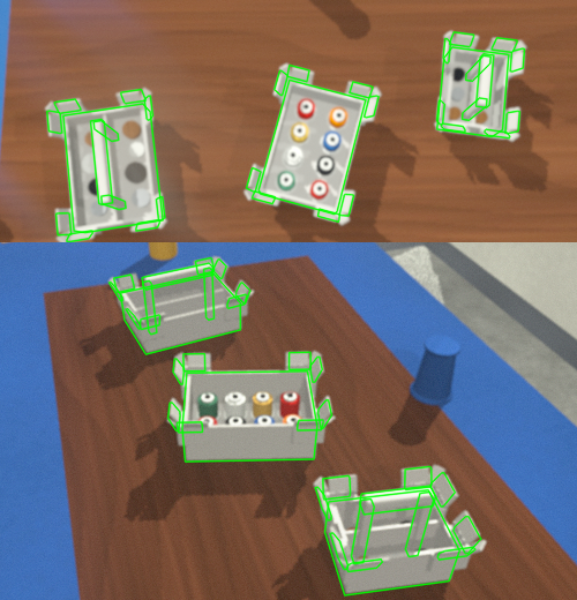

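Overlay fits match both pictures (about 2 mm). Both views share the same x bias on both trays, so it cancels in the relative placing. Now I move above the handle.

Request:
{"fn": "play_rows", "kwargs": {"series": [{"dx": 20, "dy": -18, "turn": 0.1, "fingers": -1}, {"dx": 20, "dy": -18, "turn": 0.1}, {"dx": 20, "dy": -18, "turn": 0.1}, {"dx": 20, "dy": -18, "turn": 0.1}, {"dx": 20, "dy": -18, "turn": 0.1}, {"dx": 20, "dy": -18}, {"dx": 20, "dy": -18}, {"dx": 20, "dy": -18}, {"dx": 20, "dy": -18}, {"dx": 20, "dy": -18}, {"dx": 20, "dy": -18}, {"dx": 20, "dy": -18}, {"dx": 20, "dy": -18}, {"dx": 15, "dy": -18}, {"dx": 10, "dy": -10}, {"dx": 0}]}}

```text
invalid input at $.series[0]: expected keys fingers, dx, dy, dz, turn
```

```bash
cat > st.py <<'E'
from h import *
from scipy.spatial.transform import Rotation as R
s=get_state();M=R.from_quat(s["ee_rot"],scalar_first=True).as_matrix()
print(s["clock"],s["position"].round(4),"jaw",np.arctan2(M[1,0],M[0,0]).round(4),"z",M[:,2].round(3),s["contact_force"].round(2),s["moment"].round(2),"w",round(s["width"],4),s["qpos"].round(2))
E
python3 st.py
```

```text
0.8 [0.21   0.5353 0.2424] jaw 1.197 z [ 0.  0. -1.] [ 1.14 -0.32 -0.43] [-0.   -0.01  0.  ] w 0.0857 [ 1.08  0.28  1.5   0.    1.36 -0.12]
```

All keys are needed in every row.

Request:
{"fn": "play_rows", "kwargs": {"series": [{"fingers": -1, "dx": 20, "dy": -18, "dz": 0, "turn": 0.1}, {"fingers": -1, "dx": 20, "dy": -18, "dz": 0, "turn": 0.1}, {"fingers": -1, "dx": 20, "dy": -18, "dz": 0, "turn": 0.1}, {"fingers": -1, "dx": 20, "dy": -18, "dz": 0, "turn": 0.1}, {"fingers": -1, "dx": 20, "dy": -18, "dz": 0, "turn": 0.1}, {"fingers": -1, "dx": 20, "dy": -18, "dz": 0, "turn": 0}, {"fingers": -1, "dx": 20, "dy": -18, "dz": 0, "turn": 0}, {"fingers": -1, "dx": 20, "dy": -18, "dz": 0, "turn": 0}, {"fingers": -1, "dx": 20, "dy": -18, "dz": 0, "turn": 0}, {"fingers": -1, "dx": 20, "dy": -18, "dz": 0, "turn": 0}, {"fingers": -1, "dx": 20, "dy": -18, "dz": 0, "turn": 0}, {"fingers": -1, "dx": 20, "dy": -20, "dz": 0, "turn": 0}, {"fingers": -1, "dx": 20, "dy": -20, "dz": 0, "turn": 0}, {"fingers": -1, "dx": 15, "dy": -18, "dz": 0, "turn": 0}, {"fingers": -1, "dx": 10, "dy": -10, "dz": 0, "turn": 0}, {"fingers": -1, "dx": 0, "dy": 0, "dz": 0, "turn": 0}]}}

```text
clock: 2.13
position: [0.5063, 0.2567, 0.2433]
ee_rot: [0.0, 0.649, 0.76, 0.002]
contact_force: [-0.9, 0.2, 0.7]
width: 0.0854
```

```bash
python3 st.py
```

```text
2.1333 [0.5063 0.2567 0.2433] jaw 1.7281 z [ 0.002  0.002 -1.   ] [-0.87  0.2   0.69] [ 0.06 -0.02  0.04] w 0.0854 [ 0.35  0.26  1.52  0.    1.35 -1.38]
```

Request:
{"fn": "play_rows", "kwargs": {"series": [{"fingers": -1, "dx": -1, "dy": 1, "dz": -20, "turn": -0.015}, {"fingers": -1, "dx": 0, "dy": 0, "dz": -25, "turn": 0}, {"fingers": -1, "dx": 0, "dy": 0, "dz": -25, "turn": 0}, {"fingers": -1, "dx": 0, "dy": 0, "dz": -25, "turn": 0}, {"fingers": -1, "dx": 0, "dy": 0, "dz": -20, "turn": 0}, {"fingers": -1, "dx": 0, "dy": 0, "dz": -20, "turn": 0}, {"fingers": -1, "dx": 0, "dy": 0, "dz": -15, "turn": 0}, {"fingers": -1, "dx": 0, "dy": 0, "dz": -10, "turn": 0}, {"fingers": -1, "dx": 0, "dy": 0, "dz": 0, "turn": 0}, {"fingers": -1, "dx": 0, "dy": 0, "dz": 0, "turn": 0}]}}

```text
clock: 2.97
position: [0.5019, 0.2626, 0.0798]
ee_rot: [-0.001, 0.656, 0.755, 0.005]
contact_force: [-0.2, 0.4, 0.0]
width: 0.0852
```

```bash
python3 st.py; python3 -c "
from h import *
im=get_image('side');save(im,'s2.png');a=im['pixels'][80:260,150:390,::-1];b=get_image('top')['pixels'][180:360,60:300,::-1];cv2.imwrite('pics/g1.png',cv2.resize(np.hstack([a,b]),(800,300)))"
```

```text
2.9667 [0.5019 0.2626 0.0798] jaw 1.7112 z [ 0.006  0.009 -1.   ] [-0.18  0.36  0.01] [-0.01  0.05  0.01] w 0.0852 [ 0.36  0.4   1.77  0.01  0.97 -1.36]
```

View pics/g1.png

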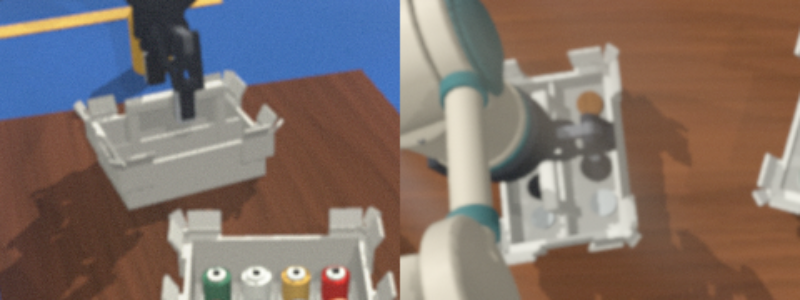

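The fingers straddle the handle bar (left crop, about (185,90)). I recentre on the handle and close.

Request:
{"fn": "play_rows", "kwargs": {"series": [{"fingers": -1, "dx": 3.5, "dy": -5, "dz": 0, "turn": 0}, {"fingers": -1, "dx": 0, "dy": 0, "dz": 0, "turn": 0}, {"fingers": 1, "dx": 0, "dy": 0, "dz": 0, "turn": 0}, {"fingers": 1, "dx": 0, "dy": 0, "dz": 0, "turn": 0}, {"fingers": 1, "dx": 0, "dy": 0, "dz": 0, "turn": 0}, {"fingers": 1, "dx": 0, "dy": 0, "dz": 0, "turn": 0}, {"fingers": 1, "dx": 0, "dy": 0, "dz": 0, "turn": 0}, {"fingers": 1, "dx": 0, "dy": 0, "dz": 0, "turn": 0}, {"fingers": 1, "dx": 0, "dy": 0, "dz": 0, "turn": 0}, {"fingers": 1, "dx": 0, "dy": 0, "dz": 0, "turn": 0}, {"fingers": 1, "dx": 0, "dy": 0, "dz": 0, "turn": 0}, {"fingers": 1, "dx": 0, "dy": 0, "dz": 0, "turn": 0}], "squeeze": 60}}

```text
clock: 4.07
position: [0.5097, 0.2584, 0.0854]
ee_rot: [0.002, 0.656, 0.755, 0.011]
contact_force: [-0.7, 0.2, 0.7]
width: 0.0125
```

```bash
python3 st.py
```

```text
4.0667 [0.5097 0.2584 0.0854] jaw 1.7105 z [ 0.017  0.013 -1.   ] [-0.7   0.22  0.67] [-0.1  -0.04  0.01] w 0.0125 [ 0.34  0.39  1.76  0.01  0.97 -1.37]
```

Request:
{"fn": "play_rows", "kwargs": {"series": [{"fingers": 1, "dx": 0, "dy": 0, "dz": 5, "turn": 0}, {"fingers": 1, "dx": 0, "dy": 0, "dz": 10, "turn": 0}, {"fingers": 1, "dx": 0, "dy": 0, "dz": 15, "turn": 0}, {"fingers": 1, "dx": 0, "dy": 0, "dz": 20, "turn": 0}, {"fingers": 1, "dx": 0, "dy": 0, "dz": 20, "turn": 0}, {"fingers": 1, "dx": 0, "dy": 0, "dz": 20, "turn": 0}, {"fingers": 1, "dx": 0, "dy": 0, "dz": 20, "turn": 0}, {"fingers": 1, "dx": 0, "dy": 0, "dz": 20, "turn": 0}, {"fingers": 1, "dx": 0, "dy": 0, "dz": 10, "turn": 0}, {"fingers": 1, "dx": 0, "dy": 0, "dz": 0, "turn": 0}]}}

```text
clock: 4.9
position: [0.5028, 0.2556, 0.2316]
ee_rot: [-0.001, 0.656, 0.755, 0.004]
contact_force: [-0.3, -0.9, -2.9]
width: 0.0128
```

```bash
python3 st.py; python3 -c "
from fit import *
ims=[get_image('top'),get_image('side')]
a=ims[1]['pixels'][40:320,100:420,::-1];cv2.imwrite('pics/g2.png',cv2.resize(a,(640,560)))"
```

```text
4.9 [0.5028 0.2556 0.2316] jaw 1.7107 z [ 0.003  0.008 -1.   ] [-0.29 -0.91 -2.91] [-0.01 -0.01 -0.03] w 0.0128 [ 0.34  0.26  1.55  0.01  1.32 -1.37]
```

View pics/g2.png

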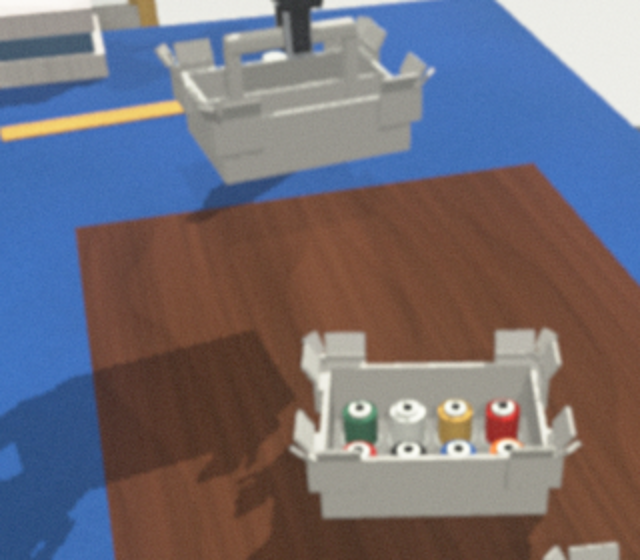

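The tray hangs level from its handle (picture about (300,95)), with the spool tray untouched. Now I carry it over.

Request:
{"fn": "play_rows", "kwargs": {"series": [{"fingers": 1, "dx": 1, "dy": -8, "dz": 0, "turn": -0.02}, {"fingers": 1, "dx": 2, "dy": -16, "dz": 0, "turn": -0.03}, {"fingers": 1, "dx": 2, "dy": -20, "dz": 0, "turn": -0.03}, {"fingers": 1, "dx": 2, "dy": -20, "dz": 0, "turn": -0.03}, {"fingers": 1, "dx": 2, "dy": -20, "dz": 0, "turn": -0.03}, {"fingers": 1, "dx": 2, "dy": -20, "dz": 0, "turn": -0.03}, {"fingers": 1, "dx": 3, "dy": -20, "dz": 0, "turn": -0.03}, {"fingers": 1, "dx": 3, "dy": -20, "dz": 0, "turn": -0.03}, {"fingers": 1, "dx": 3, "dy": -20, "dz": 0, "turn": -0.03}, {"fingers": 1, "dx": 3, "dy": -20, "dz": 0, "turn": -0.03}, {"fingers": 1, "dx": 2, "dy": -20, "dz": 0, "turn": -0.03}, {"fingers": 1, "dx": 2, "dy": -20, "dz": 0, "turn": -0.03}, {"fingers": 1, "dx": 2, "dy": -20, "dz": 0, "turn": -0.03}, {"fingers": 1, "dx": 2, "dy": -18, "dz": 0, "turn": -0.03}, {"fingers": 1, "dx": 1, "dy": -10, "dz": 0, "turn": -0.02}, {"fingers": 1, "dx": 0, "dy": -5, "dz": 0, "turn": 0}, {"fingers": 1, "dx": 0, "dy": 0, "dz": 0, "turn": 0}]}}

```text
clock: 6.42
position: [0.5173, -0.0436, 0.2055]
ee_rot: [-0.017, 0.812, 0.583, -0.016]
contact_force: [-0.5, 0.5, -3.8]
width: 0.0128
```

```bash
python3 st.py; cat > look.py <<'E'
from fit import *
import sys
from scipy.spatial.transform import Rotation as R
s=get_state(); z0=s["position"][2]-.0854
ims=[get_image("top"),get_image("side")]
v=fit(ims[1:],"top_tray",(s["position"][0]-.004,s["position"][1],-.277),z0)
b=np.array([.5326,-.0204,-.2773])  # side-view fit of base, same bias
print("z0",z0,"to go (side)",(b-v).round(4), "tray-tcp",(v[:2]-s["position"][:2]).round(4))
a=ims[1]["pixels"][:,:,::-1].copy()
for n,vv,zz in(("top_tray",v,z0),("base_tray",b,0)):
    for p in T[n]:
        h=cv2.convexHull(proj(ims[1],world(p,vv,zz)).astype(np.float32)); cv2.polylines(a,[(h*8).round().astype(np.int32)],True,(0,255,0),1,cv2.LINE_AA,3)
cv2.imwrite("pics/"+sys.argv[1],cv2.resize(a[100:340,180:480],(700,560)))
E
python3 look.py l1.png
```

```text
6.4167 [ 0.5173 -0.0436  0.2055] jaw 1.2465 z [-0.046  0.008 -0.999] [-0.48  0.52 -3.76] [ 0.01 -0.1  -0.02] w 0.0128 [-0.22  0.24  1.65 -0.    1.3  -1.46]
top_tray 1 [ 0.5136 -0.0427 -0.384 ] 0.112
z0 0.12013901916127251 to go (side) [0.019  0.0223 0.1067] tray-tcp [-0.0037  0.0009]
```

View pics/l1.png

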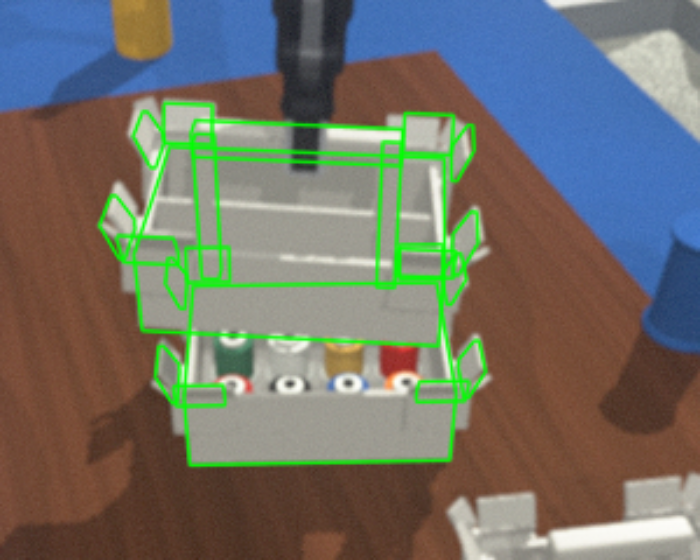

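The trays are about (+19, +22) mm and 0.1 rad apart. The tool has also picked up a 2.7° tilt and dropped 26 mm during the carry. I correct gently and raise it a little.

Request:
{"fn": "play_rows", "kwargs": {"series": [{"fingers": 1, "dx": 0, "dy": 0, "dz": 0, "turn": 0}, {"fingers": 1, "dx": 4, "dy": 5, "dz": 4, "turn": 0.01}, {"fingers": 1, "dx": 4, "dy": 5, "dz": 4, "turn": 0.01}, {"fingers": 1, "dx": 4, "dy": 5, "dz": 4, "turn": 0.01}, {"fingers": 1, "dx": 4, "dy": 5, "dz": 4, "turn": 0.01}]}}

```text
clock: 6.98
position: [0.5336, -0.0168, 0.2233]
ee_rot: [-0.018, 0.797, 0.603, -0.016]
contact_force: [-0.5, 0.3, -1.3]
width: 0.0126
```

```bash
python3 st.py
```

```text
6.9833 [ 0.5336 -0.0168  0.2233] jaw 1.2957 z [-0.047  0.009 -0.999] [-0.5   0.31 -1.34] [-0.02 -0.08  0.03] w 0.0126 [-0.16  0.25  1.59  0.    1.35 -1.46]
```

Request:
{"fn": "play_rows", "kwargs": {"series": [{"fingers": 1, "dx": 0, "dy": 0, "dz": 0, "turn": 0}, {"fingers": 1, "dx": 0, "dy": 0, "dz": 0, "turn": 0}, {"fingers": 1, "dx": 0, "dy": 0, "dz": 0, "turn": 0}, {"fingers": 1, "dx": 0, "dy": 0, "dz": 0, "turn": 0}]}}

```text
clock: 7.32
position: [0.5361, -0.0141, 0.2252]
ee_rot: [-0.016, 0.796, 0.605, -0.014]
contact_force: [1.0, -0.5, -2.4]
width: 0.0128
```

```bash
python3 st.py
```

```text
7.3167 [ 0.5361 -0.0141  0.2252] jaw 1.3008 z [-0.043  0.009 -0.999] [ 0.98 -0.51 -2.41] [-0.01 -0.03  0.01] w 0.0128 [-0.16  0.25  1.58  0.    1.35 -1.46]
```

Position is near the target, but the 2.5° pitch persists. I test which motion shifts it: a quick reach up and back.

Request:
{"fn": "play_rows", "kwargs": {"series": [{"fingers": 1, "dx": 0, "dy": 0, "dz": 30, "turn": 0}, {"fingers": 1, "dx": 0, "dy": 0, "dz": 30, "turn": 0}]}}

```text
clock: 7.48
position: [0.5312, -0.0137, 0.2795]
ee_rot: [-0.022, 0.796, 0.605, -0.02]
contact_force: [1.8, -0.4, -3.3]
width: 0.0127
```

```bash
python3 st.py
```

```text
7.4833 [ 0.5312 -0.0137  0.2795] jaw 1.3004 z [-0.059  0.011 -0.998] [ 1.82 -0.4  -3.26] [-0.08 -0.11 -0.04] w 0.0127 [-0.16  0.22  1.49  0.    1.49 -1.46]
```

Request:
{"fn": "play_rows", "kwargs": {"series": [{"fingers": 1, "dx": 0, "dy": 0, "dz": 0, "turn": 0}, {"fingers": 1, "dx": 0, "dy": 0, "dz": 0, "turn": 0}, {"fingers": 1, "dx": 0, "dy": 0, "dz": 0, "turn": 0}]}}

```text
clock: 7.73
position: [0.5333, -0.0148, 0.2838]
ee_rot: [-0.019, 0.796, 0.605, -0.017]
contact_force: [0.3, 0.8, -2.9]
width: 0.0127
```

```bash
python3 st.py
```

```text
7.7333 [ 0.5333 -0.0148  0.2838] jaw 1.2993 z [-0.05   0.009 -0.999] [ 0.29  0.78 -2.92] [-0.05  0.    0.04] w 0.0127 [-0.16  0.22  1.48  0.    1.49 -1.46]
```

Request:
{"fn": "play_rows", "kwargs": {"series": [{"fingers": 1, "dx": 0, "dy": 0, "dz": -5, "turn": 0}, {"fingers": 1, "dx": 0, "dy": 0, "dz": -5, "turn": 0}, {"fingers": 1, "dx": 0, "dy": 0, "dz": -5, "turn": 0}, {"fingers": 1, "dx": 0, "dy": 0, "dz": -5, "turn": 0}]}}

```text
clock: 8.07
position: [0.5313, -0.015, 0.2583]
ee_rot: [-0.021, 0.796, 0.604, -0.019]
contact_force: [0.4, 0.1, -3.8]
width: 0.0133
```

```bash
python3 st.py
```

```text
8.0667 [ 0.5313 -0.015   0.2583] jaw 1.2985 z [-0.056  0.01  -0.998] [ 0.4   0.08 -3.76] [-0.01 -0.08  0.  ] w 0.0133 [-0.16  0.23  1.53  0.    1.44 -1.46]
```

Request:
{"fn": "play_rows", "kwargs": {"series": [{"fingers": 1, "dx": 30, "dy": 0, "dz": 0, "turn": 0}, {"fingers": 1, "dx": 30, "dy": 0, "dz": 0, "turn": 0}, {"fingers": 1, "dx": 0, "dy": 0, "dz": 0, "turn": 0}]}}

```text
clock: 8.32
position: [0.5876, -0.0143, 0.2519]
ee_rot: [-0.025, 0.796, 0.604, -0.024]
contact_force: [1.4, 0.5, -3.5]
width: 0.0129
```

```bash
python3 st.py
```

```text
8.3167 [ 0.5876 -0.0143  0.2519] jaw 1.2981 z [-0.068  0.012 -0.998] [ 1.42  0.46 -3.46] [-0.01 -0.1   0.03] w 0.0129 [-0.14  0.33  1.41  0.    1.48 -1.44]
```

Request:
{"fn": "play_rows", "kwargs": {"series": [{"fingers": 1, "dx": -30, "dy": 0, "dz": 0, "turn": 0}, {"fingers": 1, "dx": -30, "dy": 0, "dz": 0, "turn": 0}, {"fingers": 1, "dx": 0, "dy": 0, "dz": 0, "turn": 0}]}}

```text
clock: 8.57
position: [0.5267, -0.0142, 0.2454]
ee_rot: [-0.029, 0.796, 0.604, -0.027]
contact_force: [-0.6, 0.4, -3.2]
width: 0.0129
```

```bash
python3 st.py
```

```text
8.5667 [ 0.5267 -0.0142  0.2454] jaw 1.299 z [-0.078  0.013 -0.997] [-0.64  0.44 -3.17] [-0.07 -0.1   0.01] w 0.0129 [-0.16  0.24  1.54  0.    1.43 -1.46]
```

Request:
{"fn": "play_rows", "kwargs": {"series": [{"fingers": 1, "dx": 0, "dy": 0, "dz": -25, "turn": 0}, {"fingers": 1, "dx": 0, "dy": 0, "dz": -25, "turn": 0}, {"fingers": 1, "dx": 0, "dy": 0, "dz": 0, "turn": 0}]}}

```text
clock: 8.82
position: [0.5241, -0.014, 0.1932]
ee_rot: [-0.029, 0.796, 0.604, -0.027]
contact_force: [-0.7, 0.4, -3.3]
width: 0.0124
```

```bash
python3 st.py
```

```text
8.8167 [ 0.5241 -0.014   0.1932] jaw 1.2988 z [-0.078  0.013 -0.997] [-0.73  0.37 -3.3 ] [-0.02 -0.08 -0.04] w 0.0124 [-0.16  0.27  1.64  0.    1.31 -1.46]
```

Idle rows seem to lift the tilt while moving rows sag it. I test with a run of idle rows.

Request:
{"fn": "play_rows", "kwargs": {"series": [{"fingers": 1, "dx": 0, "dy": 0, "dz": 0, "turn": 0}, {"fingers": 1, "dx": 0, "dy": 0, "dz": 0, "turn": 0}, {"fingers": 1, "dx": 0, "dy": 0, "dz": 0, "turn": 0}, {"fingers": 1, "dx": 0, "dy": 0, "dz": 0, "turn": 0}, {"fingers": 1, "dx": 0, "dy": 0, "dz": 0, "turn": 0}, {"fingers": 1, "dx": 0, "dy": 0, "dz": 0, "turn": 0}, {"fingers": 1, "dx": 0, "dy": 0, "dz": 0, "turn": 0}, {"fingers": 1, "dx": 0, "dy": 0, "dz": 0, "turn": 0}, {"fingers": 1, "dx": 0, "dy": 0, "dz": 0, "turn": 0}, {"fingers": 1, "dx": 0, "dy": 0, "dz": 0, "turn": 0}]}}

```text
clock: 9.65
position: [0.5266, -0.0143, 0.1972]
ee_rot: [-0.027, 0.796, 0.604, -0.025]
contact_force: [-1.4, 0.0, -2.7]
width: 0.0126
```

```bash
python3 st.py
```

```text
9.65 [ 0.5266 -0.0143  0.1972] jaw 1.2989 z [-0.072  0.012 -0.997] [-1.41  0.04 -2.69] [-0.05 -0.09 -0.  ] w 0.0126 [-0.16  0.27  1.63  0.    1.31 -1.46]
```

The pitch stays near 4–5°, so I will level the tray on landing, using a light grip so the bar can pivot in the pads. First I measure the bar position with tilt included in the model.

```bash
cat > look2.py <<'E'
import fit as F; from fit import *
import sys
from scipy.spatial.transform import Rotation as R
s=get_state(); A=R.from_quat(s["ee_rot"],scalar_first=True).as_matrix(); G=R.from_quat([.002,.656,.755,.011],scalar_first=True).as_matrix()
yaw=lambda M:np.arctan2(M[1,0],M[0,0]); Rz=lambda a:R.from_euler("z",a).as_matrix()
E=A@(Rz(yaw(A)-yaw(G))@G).T   # tilt of the tray, world axes
print("tilt",R.from_matrix(E).as_rotvec().round(3))
tcp=s["position"]
bz=tcp[2]+.0026      # bar centre 2.6 mm above TCP at grasp
def world(p,v,z0=0):  # v = bar centre xy, yaw
    if z0==0: return p@Rz(v[2]).T+[v[0],v[1],0]
    return (p-[0,0,.088])@Rz(v[2]).T@E.T+[v[0],v[1],bz]
F.world=world
ims=[get_image("top"),get_image("side")]
b=np.array([.5326,-.0204,-.2773])
v=fit(ims[1:],"top_tray",(tcp[0]-.004,tcp[1],-.277),1)
print("bar z",bz.round(4),"to go",(b-v).round(4),"bar-tcp",(v[:2]-tcp[:2]).round(4))
fit(ims[1:],"base_tray",b)
a=ims[1]["pixels"][:,:,::-1].copy()
for n,vv,zz in(("top_tray",v,1),("base_tray",b,0)):
    for p in T[n]:
        h=cv2.convexHull(proj(ims[1],world(p,vv,zz)).astype(np.float32)); cv2.polylines(a,[(h*8).round().astype(np.int32)],True,(0,255,0),1,cv2.LINE_AA,3)
cv2.imwrite("pics/"+sys.argv[1],cv2.resize(a[100:340,180:480],(700,560)))
E
python3 look2.py l2.png
```

```text
tilt [0.006 0.094 0.   ]
top_tray 1 [ 0.5253 -0.0138 -0.2732] 0.097
bar z 0.1998 to go [ 0.0073 -0.0066 -0.0041] bar-tcp [-0.0013  0.0005]
base_tray 1 [ 0.5325 -0.0234 -0.2942] 0.249
```

View pics/l2.png

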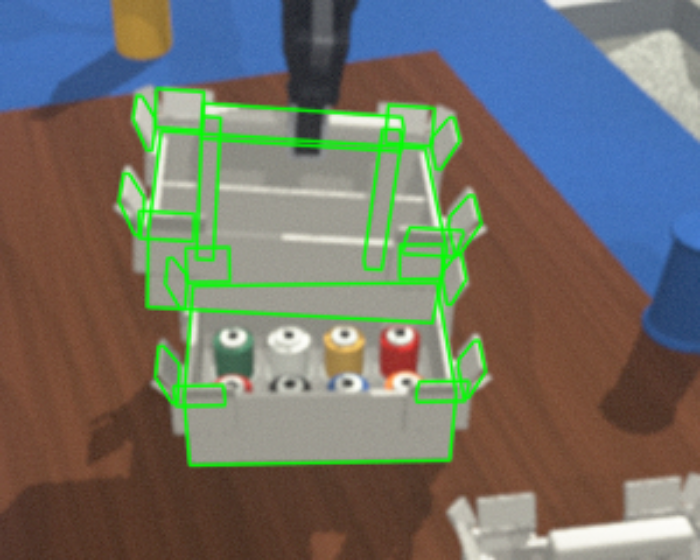

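```bash
cat > look3.py <<'E'
import fit as F; from fit import *
import sys
from scipy.spatial.transform import Rotation as R
s=get_state(); tcp=s["position"]
def W(p,v): return (p-[0,0,.088])@R.from_euler("zyx",[v[2],v[3],v[5]]).as_matrix().T+[v[0],v[1],v[4]]
F.world=lambda p,v,z0:W(p,v)
im=get_image("side")
m=filled(masks_of(im,"top_tray")[0]["region"])
def f(v):
    r=render(im,"top_tray",v); return 1-np.minimum(r,m).sum()/np.maximum(r,m).sum()+20*(v[4]-tcp[2]-.0026)**2/.01**2*.001
v0=np.array([tcp[0]-.003,tcp[1],-.277,.05,tcp[2]+.0026,0.])
d=np.diag([.008,.008,.06,.06,.005,.03])
o=minimize(f,v0,method="Nelder-Mead",options=dict(initial_simplex=np.vstack([v0,v0+d]),xatol=2e-4,fatol=1e-5,maxiter=500))
v=o.x; b=np.array([.5326,-.0204,-.2773])
print("bar x y yaw pitch z roll",v.round(4),o.fun.round(3),"to go",(b-v[:3]).round(4),"tcp",tcp.round(4),"underside mid",W(np.zeros(3),v).round(4))
if len(sys.argv)>1:
    a=im["pixels"][:,:,::-1].copy()
    for p in T["top_tray"]:
        h=cv2.convexHull(proj(im,W(p,v)).astype(np.float32)); cv2.polylines(a,[(h*8).round().astype(np.int32)],True,(0,255,0),1,cv2.LINE_AA,3)
    cv2.imwrite("pics/"+sys.argv[1],cv2.resize(a[100:340,180:480],(700,560)))
E
python3 look3.py l3.png; python3 st.py
```

```text
bar x y yaw pitch z roll [ 0.5242 -0.0133 -0.2914  0.0775  0.1999  0.0082] 0.099 to go [ 0.0084 -0.0071  0.0141] tcp [ 0.5265 -0.0143  0.197 ] underside mid [ 0.5174 -0.0126  0.1121]
9.95 [ 0.5265 -0.0143  0.197 ] jaw 1.2989 z [-0.073  0.012 -0.997] [-0.09  0.65 -3.29] [-0.01 -0.13  0.03] w 0.0128 [-0.16  0.27  1.63  0.    1.31 -1.46]
```

View pics/l3.png

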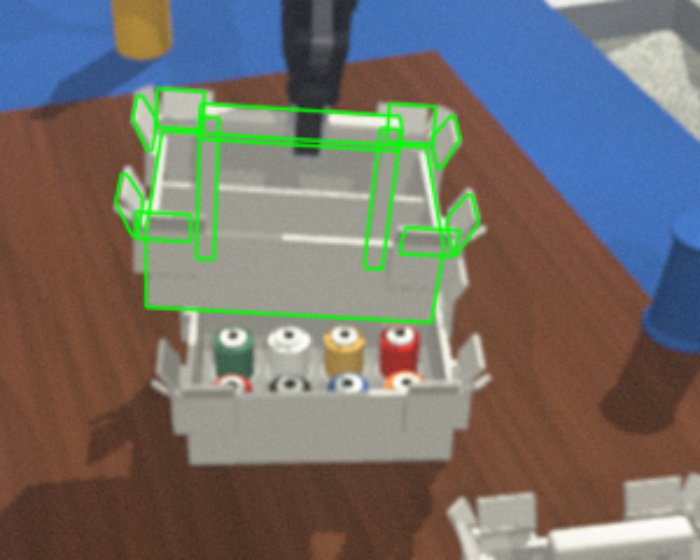

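The fit puts the tray at about 4.4° with its right end low; its corners are 8 mm off. The safe fix is to set it down level on the bare table beside the spool tray, regrip it level, and make a short quick carry. Moving sideways (+y) first.

Request:
{"fn": "play_rows", "kwargs": {"series": [{"fingers": 1, "dx": 0, "dy": 10, "dz": 3, "turn": 0}, {"fingers": 1, "dx": 0, "dy": 25, "dz": 2, "turn": 0}, {"fingers": 1, "dx": 0, "dy": 35, "dz": 2, "turn": 0}, {"fingers": 1, "dx": 0, "dy": 35, "dz": 2, "turn": 0}, {"fingers": 1, "dx": 0, "dy": 35, "dz": 2, "turn": 0}, {"fingers": 1, "dx": 0, "dy": 35, "dz": 2, "turn": 0}, {"fingers": 1, "dx": 0, "dy": 25, "dz": 0, "turn": 0}, {"fingers": 1, "dx": 0, "dy": 10, "dz": 0, "turn": 0}, {"fingers": 1, "dx": 0, "dy": 0, "dz": 0, "turn": 0}]}}

```text
clock: 10.7
position: [0.5249, 0.2087, 0.212]
ee_rot: [-0.028, 0.797, 0.602, -0.024]
contact_force: [0.1, -0.4, -3.1]
width: 0.0128
```

```bash
python3 st.py
```

```text
10.7 [0.5249 0.2087 0.212 ] jaw 1.2938 z [-0.072  0.016 -0.997] [ 0.06 -0.42 -3.08] [-0.04 -0.09  0.03] w 0.0128 [ 0.24  0.31  1.53  0.03  1.36 -1.07]
```

Request:
{"fn": "play_rows", "kwargs": {"series": [{"fingers": 1, "dx": 0, "dy": 0, "dz": -10, "turn": 0}, {"fingers": 1, "dx": 0, "dy": 0, "dz": -25, "turn": 0}, {"fingers": 1, "dx": 0, "dy": 0, "dz": -30, "turn": 0}, {"fingers": 1, "dx": 0, "dy": 0, "dz": -25, "turn": 0}, {"fingers": 1, "dx": 0, "dy": 0, "dz": -15, "turn": 0}, {"fingers": 1, "dx": 0, "dy": 0, "dz": -6, "turn": 0}, {"fingers": 1, "dx": 0, "dy": 0, "dz": 0, "turn": 0}]}}

```text
clock: 11.28
position: [0.524, 0.2009, 0.0953]
ee_rot: [-0.025, 0.799, 0.601, -0.025]
contact_force: [-0.9, -0.1, -2.2]
width: 0.0128
```

```bash
python3 st.py
```

```text
11.2833 [0.524  0.2009 0.0953] jaw 1.2906 z [-0.07   0.01  -0.998] [-0.93 -0.13 -2.19] [-0.05 -0.16  0.02] w 0.0128 [ 0.23  0.41  1.7   0.03  1.1  -1.08]
```

Now a light grip, easing down until it levels.

Request:
{"fn": "play_rows", "kwargs": {"series": [{"fingers": 1, "dx": 0, "dy": 0, "dz": -2, "turn": 0}, {"fingers": 1, "dx": 0, "dy": 0, "dz": -2, "turn": 0}, {"fingers": 1, "dx": 0, "dy": 0, "dz": -2, "turn": 0}, {"fingers": 1, "dx": 0, "dy": 0, "dz": -2, "turn": 0}, {"fingers": 1, "dx": 0, "dy": 0, "dz": -2, "turn": 0}], "squeeze": 20}}

```text
clock: 11.7
position: [0.5245, 0.1991, 0.0907]
ee_rot: [-0.025, 0.799, 0.6, -0.024]
contact_force: [-4.1, -0.9, 7.0]
width: 0.0126
```

```bash
python3 st.py
```

```text
11.7 [0.5245 0.1991 0.0907] jaw 1.2877 z [-0.068  0.011 -0.998] [-4.13 -0.91  7.  ] [-0.08  0.31  0.03] w 0.0126 [ 0.22  0.41  1.71  0.03  1.09 -1.08]
```

Request:
{"fn": "play_rows", "kwargs": {"series": [{"fingers": 1, "dx": 0, "dy": 0, "dz": -3, "turn": 0}, {"fingers": 1, "dx": 0, "dy": 0, "dz": -3, "turn": 0}, {"fingers": 1, "dx": 0, "dy": 0, "dz": -3, "turn": 0}]}}

```text
clock: 11.95
position: [0.5235, 0.1993, 0.0899]
ee_rot: [-0.024, 0.799, 0.6, -0.022]
contact_force: [-6.1, -2.3, 10.3]
width: 0.0129
```

```bash
python3 st.py
```

```text
11.95 [0.5235 0.1993 0.0899] jaw 1.2887 z [-0.065  0.012 -0.998] [-6.05 -2.27 10.33] [-0.29  0.45  0.05] w 0.0129 [ 0.22  0.41  1.72  0.03  1.08 -1.08]
```

Request:
{"fn": "play_rows", "kwargs": {"series": [{"fingers": 1, "dx": 0, "dy": 0, "dz": -6, "turn": 0}, {"fingers": 1, "dx": 0, "dy": 0, "dz": -6, "turn": 0}, {"fingers": 1, "dx": 0, "dy": 0, "dz": -6, "turn": 0}]}}

```text
clock: 12.2
position: [0.5203, 0.2008, 0.0845]
ee_rot: [-0.026, 0.799, 0.6, -0.022]
contact_force: [-9.9, -5.6, 41.7]
width: 0.0126
```

```bash
python3 st.py
```

```text
12.2 [0.5203 0.2008 0.0845] jaw 1.2889 z [-0.065  0.015 -0.998] [-9.93 -5.62 41.66] [-0.89  1.72 -0.02] w 0.0126 [ 0.22  0.41  1.73  0.03  1.06 -1.08]
```

Landed level on the table. Open and regrip.

Request:
{"fn": "play_rows", "kwargs": {"series": [{"fingers": 0, "dx": 0, "dy": 0, "dz": 0, "turn": 0}, {"fingers": 0, "dx": 0, "dy": 0, "dz": 0, "turn": 0}, {"fingers": 0, "dx": 0, "dy": 0, "dz": 0, "turn": 0}, {"fingers": 0, "dx": 0, "dy": 0, "dz": 0, "turn": 0}, {"fingers": 0, "dx": 0, "dy": 0, "dz": 0, "turn": 0}], "squeeze": 60}}

```text
clock: 12.62
position: [0.5254, 0.2021, 0.0924]
ee_rot: [-0.022, 0.799, 0.601, -0.014]
contact_force: [-0.3, -0.2, -0.6]
width: 0.043
```

```bash
python3 st.py; python3 look3.py
```

```text
12.6167 [0.5254 0.2021 0.0924] jaw 1.2896 z [-0.049  0.019 -0.999] [-0.27 -0.21 -0.6 ] [ 0.01 -0.05 -0.04] w 0.043 [ 0.23  0.4   1.72  0.03  1.06 -1.08]
bar x y yaw pitch z roll [ 0.5177  0.195  -0.2808  0.005   0.0941 -0.0145] 0.125 to go [ 0.0149 -0.2154  0.0035] tcp [0.5254 0.2021 0.0924] underside mid [0.5172 0.1938 0.0061]
```

The tray stands level (pitch 0.005). I recentre, drop to handle height and regrip.

Request:
{"fn": "play_rows", "kwargs": {"series": [{"fingers": 0, "dx": -7, "dy": -3, "dz": -11, "turn": 0}, {"fingers": 0, "dx": 0, "dy": 0, "dz": 0, "turn": 0}, {"fingers": 1, "dx": 0, "dy": 0, "dz": -1, "turn": 0}, {"fingers": 1, "dx": 0, "dy": 0, "dz": -1, "turn": 0}, {"fingers": 1, "dx": 0, "dy": 0, "dz": 0, "turn": 0}, {"fingers": 1, "dx": 0, "dy": 0, "dz": 0, "turn": 0}, {"fingers": 1, "dx": 0, "dy": 0, "dz": 0, "turn": 0}, {"fingers": 1, "dx": 0, "dy": 0, "dz": 0, "turn": 0}], "squeeze": 100}}

```text
clock: 13.38
position: [0.5192, 0.1995, 0.0779]
ee_rot: [-0.023, 0.799, 0.601, -0.015]
contact_force: [0.5, 0.8, 0.4]
width: 0.0124
```

```bash
python3 st.py; python3 look3.py; python3 - <<'E'
from fit import *
fit([get_image("side")],"top_tray",(.518,.197,-.28))
E
```

```text
13.3833 [0.5192 0.1995 0.0779] jaw 1.2894 z [-0.051  0.019 -0.999] [0.49 0.76 0.4 ] [-0.03  0.06 -0.03] w 0.0124 [ 0.22  0.41  1.75  0.03  1.03 -1.08]
bar x y yaw pitch z roll [ 0.5187  0.2056 -0.2695  0.0116  0.0839  0.0068] 0.141 to go [ 0.0139 -0.226  -0.0078] tcp [0.5192 0.1995 0.0779] underside mid [ 0.5177  0.2062 -0.0041]
top_tray 1 [ 0.5179  0.2009 -0.2831] 0.142
```

Request:
{"fn": "play_rows", "kwargs": {"series": [{"fingers": 1, "dx": 0, "dy": 0, "dz": 10, "turn": 0}, {"fingers": 1, "dx": 0, "dy": 0, "dz": 25, "turn": 0}, {"fingers": 1, "dx": 0, "dy": 0, "dz": 30, "turn": 0}, {"fingers": 1, "dx": 0, "dy": 0, "dz": 30, "turn": 0}, {"fingers": 1, "dx": 0, "dy": 0, "dz": 15, "turn": 0}, {"fingers": 1, "dx": 2, "dy": -20, "dz": 2, "turn": 0}, {"fingers": 1, "dx": 2, "dy": -35, "dz": 2, "turn": 0}, {"fingers": 1, "dx": 3, "dy": -35, "dz": 2, "turn": 0}, {"fingers": 1, "dx": 3, "dy": -35, "dz": 2, "turn": 0}, {"fingers": 1, "dx": 3, "dy": -35, "dz": 2, "turn": 0}, {"fingers": 1, "dx": 2, "dy": -30, "dz": 0, "turn": 0}, {"fingers": 1, "dx": 0, "dy": -15, "dz": 0, "turn": 0}, {"fingers": 1, "dx": 0, "dy": 0, "dz": 0, "turn": 0}, {"fingers": 1, "dx": 0, "dy": 0, "dz": 0, "turn": 0}]}}

```text
clock: 14.75
position: [0.5309, -0.0148, 0.2091]
ee_rot: [-0.021, 0.798, 0.602, -0.014]
contact_force: [0.5, 0.5, -3.9]
width: 0.012
```

```bash
python3 st.py; python3 look3.py l4.png
```

```text
14.75 [ 0.5309 -0.0148  0.2091] jaw 1.2931 z [-0.048  0.016 -0.999] [ 0.46  0.55 -3.88] [ 0.03  0.01 -0.02] w 0.012 [-0.16  0.26  1.62  0.01  1.32 -1.46]
bar x y yaw pitch z roll [ 0.5314 -0.0078 -0.2664 -0.0013  0.2139  0.008 ] 0.105 to go [ 0.0012 -0.0126 -0.0109] tcp [ 0.5309 -0.0148  0.2091] underside mid [ 0.5315 -0.0071  0.1259]
```

The tray is held level (pitch about 0) over the base, with about (+3, −7) mm to go. I correct, lower to just above the guides and look.

Request:
{"fn": "play_rows", "kwargs": {"series": [{"fingers": 1, "dx": 2, "dy": -4, "dz": -10, "turn": 0}, {"fingers": 1, "dx": 1, "dy": -2, "dz": -15, "turn": 0}, {"fingers": 1, "dx": 0, "dy": 0, "dz": -12, "turn": 0}, {"fingers": 1, "dx": 0, "dy": 0, "dz": -3, "turn": 0}, {"fingers": 1, "dx": 0, "dy": 0, "dz": 0, "turn": 0}]}}

```text
clock: 15.27
position: [0.534, -0.0148, 0.1661]
ee_rot: [-0.021, 0.795, 0.606, -0.014]
contact_force: [-0.6, -0.4, -3.4]
width: 0.0123
```

```bash
python3 st.py; sed -i 's/\.0026/.0101/g' look3.py; sed -i 's#20\*(v\[4\]#400*(v[4]#' look3.py; python3 look3.py l5.png
```

```text
15.2667 [ 0.534  -0.0148  0.1661] jaw 1.3025 z [-0.047  0.018 -0.999] [-0.62 -0.42 -3.39] [-0.05 -0.04  0.02] w 0.0123 [-0.16  0.29  1.68  0.01  1.22 -1.47]
bar x y yaw pitch z roll [ 0.5333 -0.0147 -0.2534  0.0129  0.1763  0.0036] 0.108 to go [-0.0007 -0.0057 -0.0239] tcp [ 0.534  -0.0148  0.1661] underside mid [ 0.5322 -0.0144  0.0883]
```

View pics/l5.png

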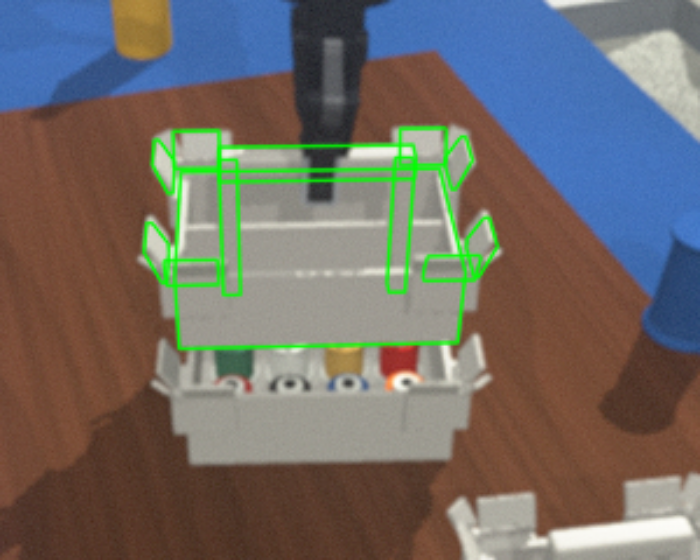

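The tray is level above the base guides; about −6 mm in y and −0.02 rad remain.

Request:
{"fn": "play_rows", "kwargs": {"series": [{"fingers": 1, "dx": 0, "dy": -4, "dz": 0, "turn": -0.01}, {"fingers": 1, "dx": 0, "dy": -3, "dz": 0, "turn": -0.006}, {"fingers": 1, "dx": 0, "dy": 0, "dz": 0, "turn": 0}]}}

```text
clock: 15.62
position: [0.5355, -0.0219, 0.1684]
ee_rot: [-0.02, 0.8, 0.6, -0.012]
contact_force: [-0.1, 0.3, -3.1]
width: 0.0122
```

```bash
python3 st.py; python3 look3.py; python3 look3.py
```

```text
15.6167 [ 0.5355 -0.0219  0.1684] jaw 1.2867 z [-0.043  0.017 -0.999] [-0.12  0.35 -3.1 ] [-0.02 -0.02  0.02] w 0.0122 [-0.18  0.29  1.67  0.01  1.22 -1.47]
bar x y yaw pitch z roll [ 0.535  -0.0214 -0.2696  0.0213  0.1784  0.0071] 0.109 to go [-0.0024  0.001  -0.0077] tcp [ 0.5355 -0.0219  0.1684] underside mid [ 0.5331 -0.0208  0.0904]
bar x y yaw pitch z roll [ 0.5352 -0.0218 -0.2573  0.0249  0.1787  0.0099] 0.11 to go [-0.0026  0.0014 -0.02  ] tcp [ 0.5355 -0.0216  0.1684] underside mid [ 0.533  -0.021   0.0907]
```

Request:
{"fn": "play_rows", "kwargs": {"series": [{"fingers": 1, "dx": -1, "dy": 1, "dz": -6, "turn": -0.007}, {"fingers": 1, "dx": -1, "dy": 0, "dz": -6, "turn": 0}, {"fingers": 1, "dx": 0, "dy": 0, "dz": -6, "turn": 0}, {"fingers": 1, "dx": 0, "dy": 0, "dz": -3, "turn": 0}]}}

```text
clock: 16.15
position: [0.5333, -0.0204, 0.1462]
ee_rot: [-0.02, 0.802, 0.597, -0.011]
contact_force: [-0.9, -0.7, -2.7]
width: 0.0125
```

```bash
python3 st.py; python3 look3.py
```

```text
16.15 [ 0.5333 -0.0204  0.1462] jaw 1.2789 z [-0.042  0.018 -0.999] [-0.89 -0.67 -2.65] [ 0.03 -0.04  0.01] w 0.0125 [-0.18  0.31  1.71  0.01  1.17 -1.46]
bar x y yaw pitch z roll [ 0.5326 -0.0214 -0.2736  0.0128  0.1564  0.021 ] 0.112 to go [-0.      0.001  -0.0037] tcp [ 0.5333 -0.0204  0.1462] underside mid [ 0.5315 -0.0195  0.0684]
```

Request:
{"fn": "play_rows", "kwargs": {"series": [{"fingers": 1, "dx": 0, "dy": 0, "dz": -4, "turn": 0.004}, {"fingers": 1, "dx": 0, "dy": 0, "dz": -4, "turn": 0}, {"fingers": 1, "dx": 0, "dy": 0, "dz": -3, "turn": 0}], "squeeze": 40}}

```text
clock: 16.5
position: [0.5339, -0.0205, 0.1349]
ee_rot: [-0.019, 0.801, 0.598, -0.011]
contact_force: [-0.3, -0.4, -3.3]
width: 0.0126
```

```bash
python3 st.py
```

```text
16.5 [ 0.5339 -0.0205  0.1349] jaw 1.2835 z [-0.041  0.018 -0.999] [-0.28 -0.45 -3.34] [ 0.03 -0.06 -0.02] w 0.0126 [-0.18  0.32  1.73  0.01  1.14 -1.46]
```

Request:
{"fn": "play_rows", "kwargs": {"series": [{"fingers": 1, "dx": 0, "dy": 0, "dz": -2, "turn": 0}, {"fingers": 1, "dx": 0, "dy": 0, "dz": -2, "turn": 0}], "squeeze": 25}}

```text
clock: 16.67
position: [0.5343, -0.0202, 0.1327]
ee_rot: [-0.019, 0.801, 0.598, -0.01]
contact_force: [-6.6, 0.6, 23.9]
width: 0.0122
```

```bash
python3 st.py; python3 look3.py l6.png
```

```text
16.6667 [ 0.5343 -0.0202  0.1327] jaw 1.2834 z [-0.04   0.018 -0.999] [-6.58  0.55 23.95] [ 0.04  1.4  -0.01] w 0.0122 [-0.18  0.32  1.73  0.01  1.13 -1.46]
bar x y yaw pitch z roll [ 0.5334 -0.0201 -0.278   0.0156  0.1429  0.0134] 0.125 to go [-0.0008 -0.0003  0.0007] tcp [ 0.5343 -0.0202  0.1327] underside mid [ 0.5321 -0.019   0.0549]
```

View pics/l6.png

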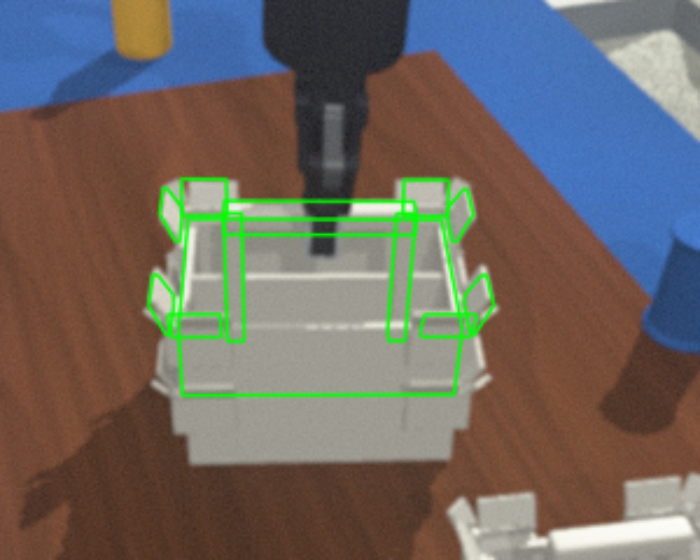

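TCP height 0.1327 matches the seated height (0.133), and the contact force shows it is landed inside the guides. I release and rise.

Request:
{"fn": "play_rows", "kwargs": {"series": [{"fingers": 1, "dx": 0, "dy": 0, "dz": 0, "turn": 0}, {"fingers": -0.2, "dx": 0, "dy": 0, "dz": 0, "turn": 0}, {"fingers": -0.2, "dx": 0, "dy": 0, "dz": 0, "turn": 0}, {"fingers": -0.2, "dx": 0, "dy": 0, "dz": 0, "turn": 0}, {"fingers": -0.2, "dx": 0, "dy": 0, "dz": 0, "turn": 0}, {"fingers": -0.2, "dx": 0, "dy": 0, "dz": 0, "turn": 0}, {"fingers": -0.2, "dx": 0, "dy": 0, "dz": 5, "turn": 0}, {"fingers": -0.2, "dx": 0, "dy": 0, "dz": 15, "turn": 0}, {"fingers": -0.2, "dx": 0, "dy": 0, "dz": 25, "turn": 0}, {"fingers": -0.2, "dx": 0, "dy": 0, "dz": 30, "turn": 0}, {"fingers": -0.2, "dx": 0, "dy": 0, "dz": 30, "turn": 0}, {"fingers": -0.2, "dx": 0, "dy": 20, "dz": 25, "turn": 0}, {"fingers": -0.2, "dx": -20, "dy": 35, "dz": 10, "turn": 0}, {"fingers": -0.2, "dx": -20, "dy": 35, "dz": 0, "turn": 0}, {"fingers": -0.2, "dx": -20, "dy": 35, "dz": 0, "turn": 0}, {"fingers": -0.2, "dx": -20, "dy": 35, "dz": 0, "turn": 0}, {"fingers": -0.2, "dx": -20, "dy": 35, "dz": 0, "turn": 0}, {"fingers": -0.2, "dx": 0, "dy": 15, "dz": 0, "turn": 0}, {"fingers": -0.2, "dx": 0, "dy": 0, "dz": 0, "turn": 0}]}}

```text
clock: 18.35
position: [0.4318, 0.1955, 0.2853]
ee_rot: [-0.017, 0.803, 0.596, -0.005]
contact_force: [0.5, 0.2, 0.9]
width: 0.0512
```

```bash
python3 st.py; python3 - <<'E'
import fit as F; from fit import *
ims=[get_image("top"),get_image("side")]
fit(ims,"top_tray",(.5326,-.0204,-.277),.055)
fit(ims,"small_tray",(.609,-.254,-.15))
fit(ims[1:],"base_tray",(.5326,-.0204,-.277))
a=ims[1]["pixels"][130:350,190:470,::-1];b=ims[0]["pixels"][150:370,210:490,::-1]
cv2.imwrite("pics/f1.png",cv2.resize(np.hstack([a,b]),(800,314),interpolation=cv2.INTER_CUBIC))
E
```

```text
18.35 [0.4318 0.1955 0.2853] jaw 1.2761 z [-0.028  0.022 -0.999] [0.54 0.18 0.91] [-0.06 -0.02  0.01] w 0.0512 [ 0.26  0.11  1.62  0.03  1.44 -1.02]
top_tray 2 [ 0.5321 -0.0201 -0.2884] 0.099
top_tray 1 [ 0.5315 -0.02   -0.2944] 0.095
top_tray 1 [ 0.5336 -0.0191 -0.297 ] 0.097
small_tray 2 [ 0.6094 -0.2538 -0.1595] 0.112
small_tray 1 [ 0.6075 -0.2532 -0.1608] 0.107
small_tray 1 [ 0.6113 -0.2532 -0.1575] 0.098
base_tray 1 [ 0.533  -0.0229 -0.3108] 0.618
```

View pics/f1.png

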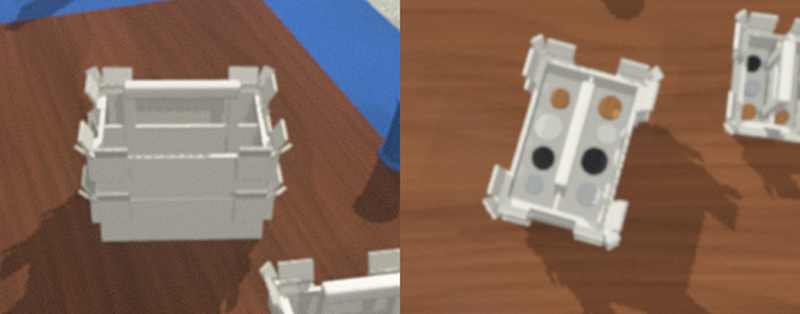

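The picture shows the tray stacked level inside all four guides (left crop, seam near row 195). The fitted position is within 1–2 mm of the base tray, and the small tray has not moved. The gripper is clear. I hand in.

```bash
python3 -c "
from rig import *
print(sign_off())"
```

```text
the job is handed in; nothing more can be done
None
```

The larger handled tray is stacked on the thread tray, and I handed the job in at about 18.5 s.

**What I did:** I gripped the tray by its handle and carried it over. On the way the tool picked up a 4–5° tilt. I set the tray down once on the bare table to level it, regripped, and carried it back level. I then lowered it into the four corner guides, let go, and moved the gripper clear.

**What the last checks showed:**
- **Seating:** It landed at a tool height of 132.7 mm, against 133 mm expected, and I released it without a drop. The last picture shows it level inside all four guides.
- **Alignment:** The fitted tray position is within about 1–2 mm of where I measured the thread tray at the start. The heading differs by 0.01–0.02 rad.
- **Small tray:** It fits within 1 mm of its first position.

**Checks that failed or were weak:**
- **Thread tray:** The final fit of it failed (0.62 misfit) because it is now mostly hidden, so I could not confirm directly that it stayed put. The evidence is the picture and the fit of the tray on top.
- **Forces:** Wrist force reached about 42 N while pressing the tray level on the table. It was 24 N when seating it on the thread tray. Both are under the 120 N limit.

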